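# Clip the leak sensor into its dock

### The arm

A 7-joint arm with a two-finger parallel gripper is mounted at the origin on the work surface. World frame = base frame: x ahead of the robot, y to its left, z up, the work surface at z = 0. Lengths are in m, angles in rad, forces in N, time in s.
With the tool pointing down it reaches from about 0.35 to 0.9 m from the base axis. Payload 8.1 kg.
Tool frame: the origin (TCP) lies at the very end of the fingers, on their centre line; the grasp point (between the pads) lies 19 mm behind it; x points along the fingers, y is the direction in which the jaws open and shut, and the axes are right-handed (so a half turn about x gives the same grasp; the last joint's range is limited). The gripper opens to 92 mm and grips with 3 to 60 N. Pads are 19 mm wide; open, the fingers measure 130 mm over their backs; the gripper's body (75 mm by 190 mm) begins 47 mm behind the grasp point.
Start: joints at [-1.381, 0.434, 0.025, 1.573, -0.012, 1.134, -0.075], TCP at [0.18, 0.598, 0.227] pointing down, gripper open.
Joint ranges: [-2.62, 2.62], [-0.44, 2.09], [-1.27, 1.32], [0.08, 2.57], [-1.32, 4.46], [0.12, 2], [-2.74, 2.74]. Speed limits (rad/s): [2.22, 2.22, 3.01, 3.01, 3.14, 3.14, 3.14].

### API

Orientations are given as a rotation vector (axis times angle).
In Python, from cell import * gives the robot as it stands.
- The arm moves only by the shell command python3 -m handwheel 'ROWS' [FORCE]. ROWS is JSON, a list of rows, each a list of 7 numbers: the opening, from 0 (shut) to 1 (fully open), then the shift along the tool's x, y, z in m, then the turn, a rotation vector about the tool's x, y, z in rad. A call has 1 to 10 rows; each row shifts and turns the commanded pose from where the row before left it, along the tool's axes as they then stand; what a row does not reach is not made up. A row lasts 1/10 s, in which the tool goes at most 50 mm and 8.59 degrees, less where a joint would pass 70% of its speed; a pose out of reach is approached as far as the arm can. A call is refused whole if a number of a shift passes 0.05 or a number of a turn 0.15, either way. A call with a gripper value outside its range is refused whole. The fingers move at their own pace and stop on an object; FORCE is the grip in N (left out, the last holds). Time passes only in rows, so rows that do not move let the fingers close. It gives the time, the measured TCP pose, the force and the opening at its end, in the units of the state.
- observe(): the state, without advancing time (a new reading comes with each control period).
- get_image(name): name is "scene" or "top" or "wrist"; returns (picture, depth): 480x640x3 uint8, blue, green, red; 480x640 float32, m along the optical axis (not along the pixel's ray), 0 where there is no reading.
- get_calibration(name): a dict with "camera_matrix" (3x3 intrinsics, pixels), "pose" (4x4, takes a point from camera to world coordinates). Camera axes: x right, y down, z forward; pixel columns grow to the right and rows downward; lengths in m; the calibration is good to about 2 mm. A picture is of the moment at which its call begins: read the wrist's pose just before it. get_calibration takes no time and is no camera call; for the wrist camera it gives the pose at the moment of the call.
- sign_off(): hands the job in, once; it reports no verdict.
The state is a dict: "clock": time; "joints": joint angles; "dq": joint speeds; "joint_efforts": joint torques, N m; "position": TCP position; "ee_rot": TCP orientation; "force": force on the tool from outside, world axes, zero at the start; "ft_torque": the same for the moment, N m; "width": opening from 0.0 (shut) to 1.0 (fully open).
Only numpy, scipy, OpenCV 4.12 (cv2) and the standard library are available. Lean on these libraries where they do the work, as an engineer would, in place of code of your own. Each camera call takes 0.05 s, during which the arm holds its last target. There are 200 camera calls.

### The job

Lift the steel spring clip on the black dock until it stays open, slide the flat tongue of the white leak sensor in between the rails until it firmly but gently presses in the sprung rubber stop at the far end, and then ease the clip down onto the tongue without letting it snap shut. Leave the sensor lying home against the stop with the clip holding it, let go of everything, and do not disturb the other things in the cupboard.

Things in the scene. Friction and masses are not known exactly. Their poses are not given: they have to be found in the camera images.
- dock: Black base plate fixed on the grey liner (liner top 3 mm above the work surface), 180 (x) x 80 (y) x 8 mm; z up. Origin on its underside: the plate runs from x = -105 to +75 mm. The sensor slides on the plate's top (z = 8 mm) along dock +x under the clip; from x = -105 to -43 mm the plate is bare. Pushing the sensor against plate, rails or clip must stay below 35 N.
- slot_mouth (a point): Middle of the mouth between the two aluminium rails, on the plate's top, dock x = -43 mm. The rails stand 8 mm high (tops at dock z = 16 mm), 10 mm wide, 40 mm apart inside from x = -24 to +24 mm; flared lead-ins widen to about 50 mm at the mouth.
- slot_end (a point): Point on the plate's top, dock x = +22 mm: middle of the range in which the small sprung rubber stop may stand under the clip. Its face is anywhere from 7 mm before to 7 mm beyond this point, differently each time and not reported: find it by feel. It gives way up to 6 mm, first at 1 N, then 3.5 N per mm, and springs back slowly. Press it with 3 to 14 N; more damages it.
- clip_hinge (a point): Centre of the clip's hinge pin, in the dock at x = +45 mm, y = 0, z = 26 mm; the hinge axis is the dock's y axis. Two cheeks beside it reach z = 32 mm.
- clip_barrel (a point): Centre of the steel cylinder by which the clip is lifted: diameter 14 mm, 16 mm long along dock y; pinch its end faces from above, it turns between the fingers as the clip swings. 55.7 mm from the hinge pin; clip shut: 52 mm before the pin (dock -x) and 20 mm above it. Below are a 10 mm thick stem, a 12 mm wide, 3 mm thick arm and a rubber foot of 10 mm diameter, its bottom 36 mm below.
- clip (a joint): Clip angle, rad: 0 shut (foot 2 mm above the plate), about 0.08 foot on the tongue, 1.35 fully open, arm nearly upright. Over-centre spring: below 0.75 it pulls shut (0.26 N m at 0, 4.7 N at the barrel), above 0.75 it pulls open and stays (0.25 N m at 1.35). Let go below 0.75 it snaps shut. It must never close faster than 4 rad/s nor press the sensor with over 16 N.
- leak_sensor: Loose white plastic leak sensor, 80 g. Origin: underside centre of its housing, a 30 x 30 mm block 32 mm high; z up. A flat tongue 36 mm wide and 6 mm thick, flush with the underside, runs from the housing in +x; its end is at x = +77 mm. It goes tongue first (sensor x along dock x) into the dock; the housing stays outside the mouth of the rails, on the plate.
- tongue_end (a point): Middle of the front face of the sensor's tongue, at sensor x = +77 mm, z = 3 mm.
- canister: Closed white ceramic canister, 84 mm diameter, 110 mm high, origin at the underside centre. Bystander: leave it alone; the sensor lies on one side of the dock and the canister on the other.
- scrub_brush: Yellow plastic hand brush, 210 mm long, lying bristles down on the liner, up to 50 mm high. Bystander.
- spanner: Steel spanner lying on the liner. Bystander.
- cleaner: White bottle, 190 mm high, at the left edge. Bystander.
- tin: Aluminium tin, 100 mm high, at the right edge. Bystander.
- jar: Glass jar, 80 mm high, at the left edge. Bystander.
Mind the look-alikes: they are no part of the job. What is shaped like the leak_sensor but brown or red is not meant.

How it is judged:
On the way, in this order (a step that is already met when the one before it is completed fails the run):
1. the clip is lifted until it stays open (value of joint clip above 1.1 rad), for 0.2 s.
2. under the open clip the sensor's tongue is pressed against the sprung stop with more than 3 N (contact force between leak_sensor and end_stop above 3 N and value of joint clip above 1 rad and angle between the x axis of leak_sensor and the x axis of dock, either way round below 0.12 rad), for 0.1 s.
At the end, for the whole second after the job is handed in: The sensor lies flat on the dock between the rails, tongue end within 4 mm of the stop's face and 5 mm of the dock's middle line, in line with the dock within 0.12 rad; the clip's foot rests on the tongue (clip angle 0.04 to 0.13 rad, pressing with more than 1 N); everything is at rest and let go (x of tongue_end in the frame of end_stop above -0.004 m and y of tongue_end in the frame of dock between -0.005 and 0.005 m and angle between the x axis of leak_sensor and the x axis of dock, either way round below 0.12 rad and angle between leak_sensor's own z axis and vertical below 0.06 rad and value of joint clip between 0.04 and 0.13 rad and contact force between clip and leak_sensor above 1 N and linear speed of leak_sensor below 0.01 m/s); the robot touches nothing.
It fails at once if the clip snaps shut (faster than 4 rad/s) (velocity of joint clip below -4 rad/s).
It fails at once if the sprung stop is pressed with more than 14 N (contact force between leak_sensor and end_stop above 14 N).
It fails at once if the clip presses on the sensor with more than 16 N (contact force between clip and leak_sensor above 16 N).
It fails at once if the sensor is forced against the dock with more than 35 N (contact force between leak_sensor and dock above 35 N).
It fails at once if a bystander is moved by more than 30 mm (distance of any of canister, scrub_brush, spanner, cleaner, tin, jar from where it was at the start of the episode above 0.03 m).
It also fails if it takes over 72 s, if anything falls off the work surface, if the arm or the gripper's body presses on something with over 40 N, if the wrist force passes 120 N, or if a joint passes its speed limit or range.

## Working session

There is one attempt and no reset: what is moved stays moved. The work goes in short steps, Python scripts to look and compute and a shell command to move; the robot and the scene stay as the last step left them, time stands still between calls to the robot, and variables do not carry over. Pictures are saved under pics/ and viewed, about 8 in all and at most 12, crops included, and the job is handed in when it is done.

```bash
mkdir -p pics; ls; python3 - <<'E'
from cell import *
import cv2,numpy as np
s=observe();print(s)
for n in("top","scene"):
    im,d=get_image(n);cv2.imwrite(f"pics/{n}1.png",im);np.save(f"pics/{n}1.npy",d)
    c=get_calibration(n);print(c);np.savez(f"pics/{n}cal.npz",K=c["camera_matrix"],T=c["pose"])
E
```

```text
pics
{'clock': 0.0, 'joints': array([-1.38059467,  0.43522877,  0.02493662,  1.57411753, -0.0115926 ,
        1.13395218, -0.07510255]), 'dq': array([ 2.25522563e-03, -5.06825855e-05,  1.21050265e-03, -8.14978172e-04,
        5.12002382e-04,  2.60914072e-04,  1.03130320e-03]), 'joint_efforts': array([-7.92100109e-04, -6.67855239e+01,  9.84510854e-01, -3.14454210e+01,
       -6.05921005e-02,  4.29982482e-02,  1.84261830e-04]), 'position': array([0.1802875 , 0.59790137, 0.22593303]), 'ee_rot': array([ 0.22862148,  1.55864259, -0.23107642]), 'force': array([ 0.07360031, -0.18156759,  0.22549823]), 'ft_torque': array([-0.05068831, -0.02912863, -0.04881822]), 'width': 0.9965385215254285}
{'camera_matrix': array([[475.67639036,   0.        , 311.13238135],
       [  0.        , 475.67639036, 245.0466367 ],
       [  0.        ,   0.        ,   1.        ]]), 'pose': array([[ 2.38003822e-02, -9.88104183e-01,  1.51933093e-01,
         4.08340492e-01],
       [-9.99710462e-01, -2.40619874e-02,  1.16766245e-04,
        -7.52029869e-03],
       [ 3.54043496e-03, -1.51891882e-01, -9.88390774e-01,
         1.25029279e+00],
       [ 0.00000000e+00,  0.00000000e+00,  0.00000000e+00,
         1.00000000e+00]])}
{'camera_matrix': array([[520.12247103,   0.        , 325.52042757],
       [  0.        , 520.12247103, 230.89831171],
       [  0.        ,   0.        ,   1.        ]]), 'pose': array([[-0.46424375,  0.54220838, -0.70034836,  1.54356558],
       [ 0.88550475,  0.26721648, -0.38010088,  0.51106406],
       [-0.01894926, -0.79662126, -0.60418168,  0.86605239],
       [ 0.        ,  0.        ,  0.        ,  1.        ]])}
```

View pics/top1.png

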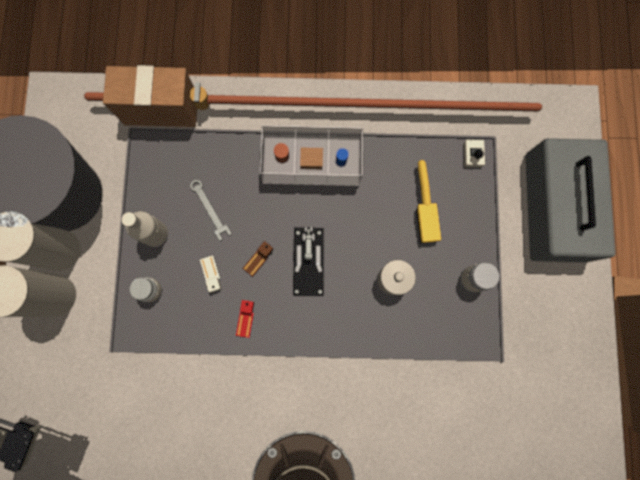

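View pics/scene1.png

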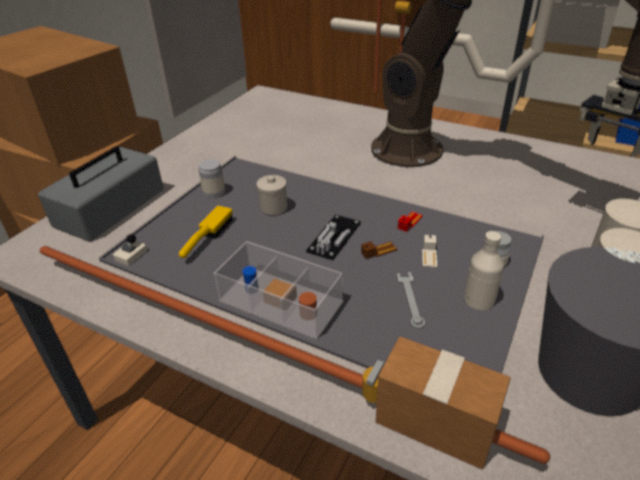

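```bash
python3 - <<'E'
import cv2,numpy as np
im=cv2.imread("pics/top1.png")
a=cv2.resize(im[210:310,190:340],None,fx=5.33,fy=5.33,interpolation=cv2.INTER_CUBIC)
for k in range(0,150,10):
    cv2.putText(a,str(190+k),(int(k*5.33),8),0,.3,(0,255,255)); cv2.line(a,(int(k*5.33),10),(int(k*5.33),15),(0,255,255))
for k in range(0,100,10):
    cv2.putText(a,str(210+k),(0,int(k*5.33)),0,.3,(0,255,255))
cv2.imwrite("pics/crop1.png",a)
E
```

```text
(no output)
```

View pics/crop1.png

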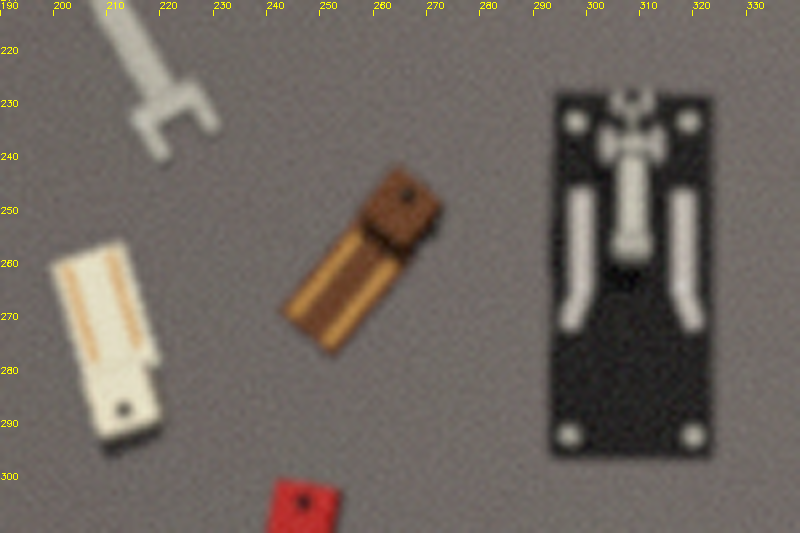

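White candidate: housing ≈(213,287), tongue end ≈(206,257). The look-alikes are brown (260,256) and red (246,318). The white one matches the description by colour and shape. The dock is centred at about (308,262) with its clip and hinge towards the top (world +x).

```bash
cat > h.py <<'E'
import numpy as np
def px2w(u,v,z,K,T):
    r=T[:3,:3]@np.linalg.solve(K,[u,v,1.]);o=T[:3,3];return o+r*(z-o[2])/r[2]
E
python3 - <<'E'
from h import *
import numpy as np
c=np.load("pics/topcal.npz");K,T=c["K"],c["T"];d=np.load("pics/top1.npy")
f=lambda x,y,z:px2w(190+x/5.33,210+y/5.33,z,K,T)
P=lambda *a:print(*[np.round(x,4) for x in a])
t=[f(50,265,.009),f(125,243,.009)];h=[f(103,440,.035),f(162,420,.035)]
tm=sum(t)/2;hm=sum(h)/2;P("tongue",tm,"rear",hm,"len(92)",np.linalg.norm((tm-hm)[:2]),"w36",np.linalg.norm(t[0]-t[1]),"w30",np.linalg.norm(h[0]-h[1]))
a=tm-hm;b=t[0]-t[1];P("yaw",np.arctan2(a[1],a[0]),np.arctan2(b[1],b[0])-np.pi/2)
q=[f(555,93,.011),f(712,95,.011),f(712,457,.011),f(550,457,.011)];P(*q);P("ctr",sum(q)/4)
s=[f(575,122,.011),f(688,122,.011),f(694,435,.011),f(569,435,.011)];P(*s)
a=q[0]+q[1]-q[2]-q[3];P("dock yaw",np.arctan2(a[1],a[0]),"len180",np.linalg.norm(a)/2)
P("barrel",f(632,245,.011+.038+.007)) 
for u,v in((308,256),(320,280),(213,285),(206,265),(235,270)):P(u,v,(T@np.r_[np.linalg.solve(K,[u,v,1.])*d[v,u],1])[:3])
from scipy.spatial.transform import Rotation as R
P(R.from_rotvec([ 0.22862148,  1.55864259, -0.23107642]).as_matrix())
E
```

```text
Traceback (most recent call last):
numpy._core._exceptions._UFuncNoLoopError: ufunc 'multiply' did not contain a loop with signature matching types (dtype('<U6'), dtype('float64')) -> None
```

```bash
python3 - <<'E'
from h import *
import numpy as np
np.set_printoptions(precision=4,suppress=True)
c=np.load("pics/topcal.npz");K,T=c["K"],c["T"];d=np.load("pics/top1.npy")
f=lambda x,y,z:px2w(190+x/5.33,210+y/5.33,z,K,T)
P=print
t=[f(50,265,.009),f(125,243,.009)];h=[f(103,440,.035),f(162,420,.035)]
tm=sum(t)/2;hm=sum(h)/2;P("tongue",tm,"rear",hm,"len(92)",np.linalg.norm((tm-hm)[:2]),"w36",np.linalg.norm(t[0]-t[1]),"w30",np.linalg.norm(h[0]-h[1]))
a=tm-hm;b=t[0]-t[1];P("yaw",np.arctan2(a[1],a[0]),np.arctan2(b[1],b[0])-np.pi/2)
q=[f(555,93,.011),f(712,95,.011),f(712,457,.011),f(550,457,.011)];P(*q);P("ctr",sum(q)/4)
s=[f(575,122,.011),f(688,122,.011),f(694,435,.011),f(569,435,.011)];P(*s)
a=q[0]+q[1]-q[2]-q[3];P("dock yaw",np.arctan2(a[1],a[0]),"len180",np.linalg.norm(a)/2)
P("barrel",f(632,245,.011+.038+.007)) 
for u,v in((308,256),(320,280),(213,285),(206,265),(235,270)):P(u,v,(T@np.r_[np.linalg.solve(K,[u,v,1.])*d[v,u],1])[:3])
from scipy.spatial.transform import Rotation as R
P(R.from_rotvec([ 0.22862148,  1.55864259, -0.23107642]).as_matrix())
E
```

```text
tongue [0.5589 0.2669 0.009 ] rear [0.4717 0.2348 0.035 ] len(92) 0.09294160642204824 w36 0.038179327687682396 w30 0.029449138770048434
yaw 0.352141434836967 0.3145293905306654
[0.6449 0.0388 0.011 ] [ 0.6458 -0.0393  0.011 ] [ 0.4666 -0.0428  0.011 ] [0.4647 0.036  0.011 ]
ctr [ 0.5555 -0.0018  0.011 ]
[0.6305 0.0285 0.011 ] [ 0.6319 -0.0276  0.011 ] [ 0.4771 -0.0338  0.011 ] [0.4756 0.027  0.011 ]
dock yaw 0.017774836076685473 len180 0.1797119651483478
barrel [ 0.5638 -0.0016  0.056 ]
308 256 [ 0.5637 -0.0001  0.056 ]
320 280 [ 0.5072 -0.0327  0.012 ]
213 285 [0.4857 0.2394 0.0396]
206 265 [0.5395 0.2667 0.0098]
235 270 [ 0.5293  0.192  -0.0018]
[[-0.0003  0.2887  0.9574]
 [-0.0015  0.9574 -0.2887]
 [-1.     -0.0016  0.0001]]
```

```bash
python3 -m handwheel '[[0.5,0,0,0,-0.1,0,0],[0.5,0,0,0,-0.1,0,0],[0.5,0,0,0,-0.11,0,0],[0.5,0,-0.04,0.025,0,0,0],[0.5,0,-0.04,0.025,0,0,0],[0.5,0,-0.04,0.025,0,0,0],[0.5,0,-0.04,0.025,0,0,0],[0.5,0,-0.04,0.025,0,0,0],[0.5,0,-0.04,0.025,0,0,0],[0.5,0,-0.04,0.025,0,0,0]]' 20; python3 -m handwheel '[[0.5,0,-0.04,0.025,0,0,0],[0.5,0,-0.04,0.025,0,0,0],[0.5,0,-0.04,0.025,0,0,0],[0.5,0,-0.04,0.025,0,0,0],[0.5,0,-0.04,0.025,0,0,0],[0.5,0,-0.04,0.025,0,0,0],[0.5,0,-0.04,0.025,0,0,0],[0.5,0,-0.04,0.025,0,0,0]]'
```

```text
clock: 1.1
position: [0.3608, 0.3195, 0.2267]
ee_rot: [-0.013, 1.571, 0.013]
force: [0.7, 0.2, -0.7]
width: 0.502
clock: 1.9
position: [0.5662, 0.0032, 0.2266]
ee_rot: [-0.014, 1.571, 0.014]
force: [-0.4, -0.1, -0.5]
width: 0.5
```

```bash
cat >> h.py <<'E'
def snap(n,name):
    from cell import get_image,get_calibration,observe
    import cv2
    c=get_calibration(name);im,d=get_image(name);cv2.imwrite(f"pics/{n}.png",im);np.save(f"pics/{n}.npy",d)
    np.savez(f"pics/{n}cal.npz",K=c["camera_matrix"],T=c["pose"]);return im,d,np.array(c["camera_matrix"]),np.array(c["pose"])
E
python3 - <<'E'
from h import *
im,d,K,T=snap("w1","wrist");print(K,T)
E
```

```text
[[378.62748264   0.         316.5316678 ]
 [  0.         378.62748264 240.14655903]
 [  0.           0.           1.        ]] [[-1.69751504e-02  9.55883030e-01  2.93256676e-01  4.87429147e-01]
 [ 9.99855891e-01  1.61689108e-02  5.17334067e-03  1.78309642e-03]
 [ 2.03467522e-04  2.93302233e-01 -9.56019748e-01  3.85546289e-01]
 [ 0.00000000e+00  0.00000000e+00  0.00000000e+00  1.00000000e+00]]
```

View pics/w1.png

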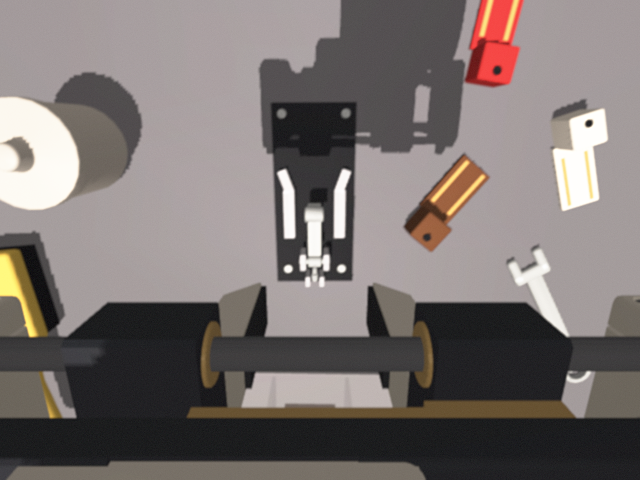

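Wrist view: plate corners at (272,103), (356,103), (351,281), (278,282). The barrel is at (314,211), the rail mouths at (282,172) and (346,171), and the white sensor at the right (tongue end (560,209)–(598,199)).

```bash
python3 - <<'E'
from h import *
import cv2
np.set_printoptions(precision=4,suppress=True)
c=np.load("pics/w1cal.npz");K,T=c["K"],c["T"];d=np.load("pics/w1.npy")
f=lambda u,v,z:px2w(u,v,z,K,T)
q=[f(272,103,.011),f(356,103,.011),f(351,281,.011),f(278,281.5,.011)];print(*q,sum(q)/4)
a=q[2]+q[3]-q[0]-q[1];print(np.arctan2(a[1],a[0]))
print("rail tops",f(284.5,236,.019),f(294.5,236,.019),f(335,236,.019),f(345,236,.019))
for v in(208,214,220):
  print(v,[(T@np.r_[np.linalg.solve(K,[u,v,1.])*d[v,u],1])[:3] for u in(308,314,320)])
print("barrel sides y",f(304,212,.052),f(324,212,.052))
print("sensor",f(560,209.5,.009),f(598,199.5,.009),f(551,117,.035),f(600,108,.035))
im=cv2.imread("pics/w1.png");a=np.hstack([cv2.resize(im[90:300,255:375],None,fx=2.7,fy=2.7,interpolation=2),cv2.resize(im[95:220,535:625],(408,567),interpolation=2)])
cv2.imwrite("pics/crop2.png",a)
E
```

```text
[ 0.4695 -0.0399  0.011 ] [0.4681 0.0383 0.011 ] [0.6474 0.0415 0.011 ] [ 0.6493 -0.0366  0.011 ] [0.5586 0.0008 0.011 ]
0.017948917561000886
rail tops [ 0.596  -0.0286  0.019 ] [ 0.5959 -0.0185  0.019 ] [0.5952 0.0223 0.019 ] [0.595  0.0324 0.019 ]
208 [array([ 0.5596, -0.0046,  0.0525]), array([0.5593, 0.0008, 0.0534]), array([0.5591, 0.0062, 0.0537])]
214 [array([ 0.5641, -0.0044,  0.0567]), array([0.564 , 0.0009, 0.0565]), array([0.5636, 0.0062, 0.0579])]
220 [array([ 0.57  , -0.0044,  0.0552]), array([0.5697, 0.001 , 0.0557]), array([0.5699, 0.0064, 0.0548])]
barrel sides y [ 0.5634 -0.0082  0.052 ] [0.5631 0.0099 0.052 ]
sensor [0.5662 0.2504 0.009 ] [0.5553 0.2866 0.009 ] [0.478  0.2082 0.035 ] [0.4698 0.2496 0.035 ]
```

View pics/crop2.png

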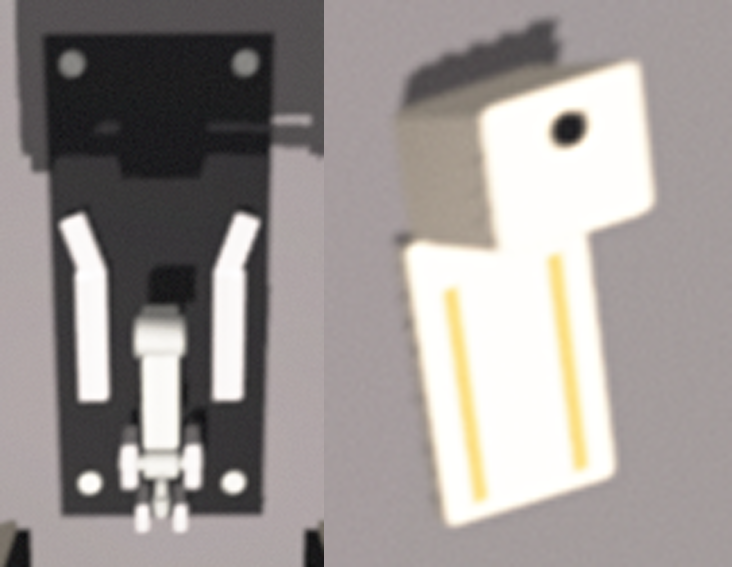

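```bash
python3 -m handwheel '[[0.5,0.045,-0.0025,-0.001,0,0,0],[0.5,0.045,0,0,0,0,0],[0.5,0.045,0,0,0,0,0],[0.5,0.035,0,0,0,0,0],[0.5,0.023,0,0,0,0,0],[0.3,0,0,0,0,0,0],[0.1,0,0,0,0,0,0],[0,0,0,0,0,0,0],[0,0,0,0,0,0,0],[0,0,0,0,0,0,0]]' 20
```

```text
clock: 2.95
position: [0.5657, 0.0017, 0.0351]
ee_rot: [-0.013, 1.568, 0.013]
force: [-0.5, -2.6, 4.5]
width: 0.171
```

```bash
python3 -m handwheel '[[0,-0.0066,0,0.003,0,0,0],[0,-0.0061,0,0.0039,0,0,0],[0,-0.0056,0,0.0046,0,0,0],[0,-0.0049,0,0.0053,0,0,0]]' 20
```

```text
clock: 3.35
position: [0.5797, 0.002, 0.0569]
ee_rot: [-0.013, 1.575, 0.013]
force: [-4.4, -5.0, -5.0]
width: 0.167
```

```bash
python3 -m handwheel '[[0,-0.0042,-0.0005,0.0059,0,0,0],[0,-0.0034,-0.0005,0.0064,0,0,0],[0,-0.0026,0,0.0068,0,0,0],[0,-0.0016,0,0.007,0,0,0],[0,-0.0007,0,0.0072,0,0,0],[0,0.0002,0,0.0072,0,0,0],[0,0,0,0,0,0,0]]' 20; python3 -c "
from h import *
snap('s2','scene')"
```

```text
clock: 4.05
position: [0.625, 0.0029, 0.0706]
ee_rot: [-0.013, 1.566, 0.014]
force: [2.9, -0.6, 7.9]
width: 0.169
```

```bash
python3 -m handwheel '[[0.1,0,0,0,0,0,0],[0.22,0,0,0,0,0,0],[0.4,0,0,0,0,0,0],[0.5,-0.03,0,0,0,0,0],[0.5,-0.04,0,0,0,0,0],[0.7,-0.05,0,0,0,0,0],[0.7,-0.04,0,0,0,0,0]]' 20; python3 - <<'E'
from h import *
import cv2
im,d,K,T=snap("s3","scene")
cv2.imwrite("pics/s3c.png",cv2.resize(im[190:280,280:460],None,fx=4,fy=4,interpolation=2))
E
```

```text
clock: 4.8
position: [0.6217, 0.0026, 0.2314]
ee_rot: [-0.013, 1.571, 0.014]
force: [0.3, 0.3, -0.5]
width: 0.609
```

View pics/s3c.png

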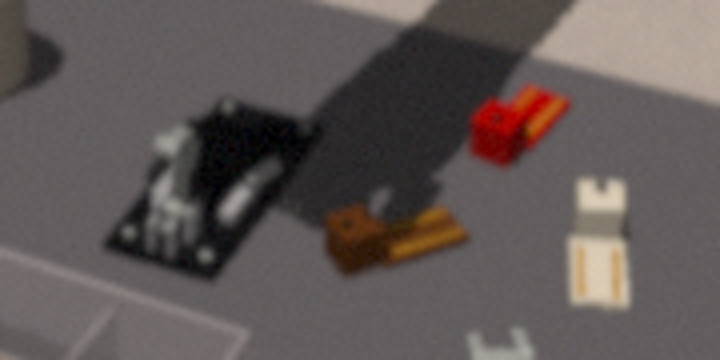

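The clip stands open at crop (180,150). The white sensor's housing is at (600,205) and its tongue at (598,270).

```bash
python3 - <<'E'
from h import *
np.set_printoptions(precision=4,suppress=True)
c=np.load("pics/w1cal.npz");K,T=c["K"],c["T"]
f=lambda u,v,z:px2w(u,v,z,K,T)
t=[f(562.1,210.7,.009),f(599.2,198.6,.009)]
h=[f(570.1,118.6,.035),f(604.7,108.7,.035),f(608,140.9,.035),f(573.2,149,.035)]
tm=sum(t)/2;hc=sum(h)/4;print(*t,*h);print(tm,hc,np.linalg.norm((tm-hc)[:2]))
a=tm-hc;print(np.arctan2(a[1],a[0]))
for p,q in((t[1],t[0]),(h[1],h[0]),(h[2],h[3])):
  b=p-q;print(np.arctan2(-b[0],b[1]))
E
```

```text
[0.5674 0.2528 0.009 ] [0.5544 0.2876 0.009 ] [0.4791 0.2253 0.035 ] [0.4704 0.2538 0.035 ] [0.4975 0.2634 0.035 ] [0.5051 0.2337 0.035 ]
[0.5609 0.2702 0.009 ] [0.488  0.2441 0.035 ] 0.07743950378507158
0.34399989304596323
0.35867928005475147
0.2972282667005199
0.250042379279974
```

```bash
python3 -m handwheel '[[0.7,0,0.04,-0.0224,0,0,0],[0.7,0,0.04,-0.0224,0,0,0],[0.7,0,0.04,-0.0224,0,0,0],[0.7,0,0.04,-0.0224,0,0,0],[0.7,0,0.04,-0.0224,0,0,0],[0.7,0,0.04,-0.0224,0,0,0],[0.7,0.03,0,0,-0.11,0,0],[0.7,0.03,0,0,-0.11,0,0],[0.7,0.03,0,0,-0.105,0,0]]' 15; python3 - <<'E'
from h import *
import cv2
im,d,K,T=snap("w4","wrist")
cv2.imwrite("pics/w4c.png",cv2.resize(im[60:360,160:560],(800,600),interpolation=2))
E
```

```text
clock: 5.75
position: [0.4826, 0.2407, 0.138]
ee_rot: [-0.273, 1.554, 0.274]
force: [0.0, -0.8, -0.0]
width: 0.701
```

View pics/w4c.png

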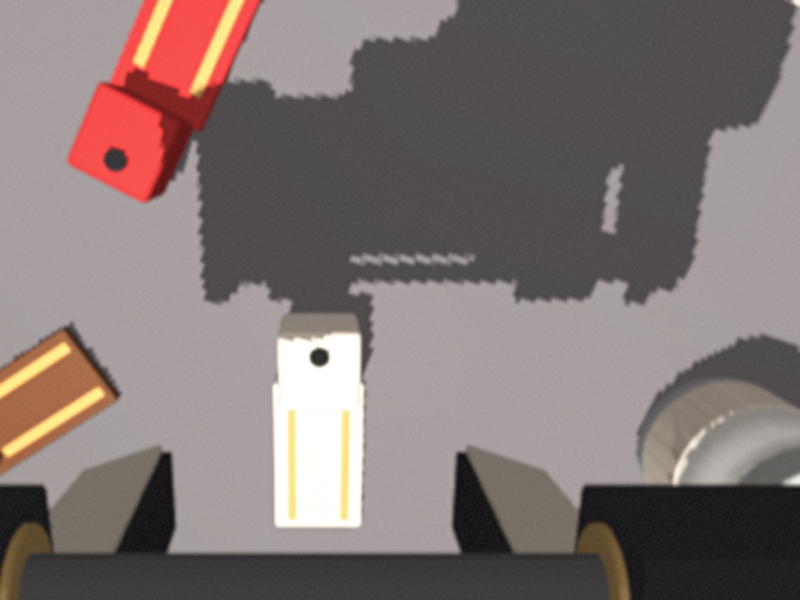

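The white sensor is in line with the gripper. Tongue end is at crop (275–361,526); the housing's rear top edge is at (277,335)–(361,334).

```bash
python3 - <<'E'
from h import *
np.set_printoptions(precision=4,suppress=True)
c=np.load("pics/w4cal.npz");K,T=c["K"],c["T"]
f=lambda x,y,z:px2w(160+x/2,60+y/2,z,K,T)
from cell import observe
s=observe();p=s["position"]
from scipy.spatial.transform import Rotation as R
M=R.from_rotvec(s["ee_rot"]).as_matrix()
for n,q in(("tongue",[f(275,526,.009),f(361,526,.009)]),("rear",[f(277,335,.035),f(361,334,.035)]),("back bottom",[f(283,314,.003),f(358,314,.003)])):
  print(n,*q,"tool frame mid",M.T@(sum(q)/2-p), "w",np.linalg.norm(q[0]-q[1]))
print(M)
E
```

```text
tongue [0.5666 0.2536 0.009 ] [0.5541 0.2881 0.009 ] tool frame mid [0.1237 0.0023 0.087 ] w 0.0366686397061199
rear [0.4796 0.2256 0.035 ] [0.469  0.2537 0.035 ] tool frame mid [ 0.0984  0.0029 -0.0047] w 0.030082143300792827
back bottom [0.4793 0.2265 0.003 ] [0.4691 0.2546 0.003 ] tool frame mid [ 0.1304  0.0038 -0.0043] w 0.029892927673425582
[[-0.0061 -0.3466  0.938 ]
 [-0.0036  0.938   0.3466]
 [-1.     -0.0013 -0.0069]]
```

```bash
python3 -m handwheel '[[0.7,0.03,0.003,0.0075,0,0,0],[0.7,0.03,0,0,0,0,0],[0.7,0.03,0,0,0,0,0],[0.7,0.024,0,0,0,0,0],[0.7,0.01,0,0,0,0,0],[0.4,0,0,0,0,0,0],[0.3,0,0,0,0,0,0],[0.2,0,0,0,0,0,0],[0.2,0,0,0,0,0,0],[0.2,0,0,0,0,0,0]]' 20
```

```text
clock: 6.8
position: [0.49, 0.2457, 0.0161]
ee_rot: [-0.268, 1.553, 0.269]
force: [-0.1, -0.2, 5.0]
width: 0.325
```

```bash
python3 -m handwheel '[[0.2,0,0,0,0,0,0],[0.2,0,0,0,0,0,0],[0.2,-0.01,0,0,0,0,0],[0.2,-0.03,0,0,0,0,0],[0.2,-0.03,0,0,0,0,0],[0.2,0,0,0,0,0,0]]' 20
```

```text
clock: 7.4
position: [0.4918, 0.2465, 0.0894]
ee_rot: [-0.266, 1.548, 0.27]
force: [1.1, 1.1, -1.0]
width: 0.324
```

```bash
python3 -m handwheel '[[0.2,0,-0.0355,-0.0232,0,0,0],[0.2,0,-0.0355,-0.0232,0,0,0],[0.2,0,-0.0355,-0.0232,0,0,0],[0.2,0,-0.0355,-0.0232,0,0,0],[0.2,0,-0.0355,-0.0232,0,0,0],[0.2,0,-0.0355,-0.0232,0,0,0],[0.2,0,0,0,0.11,0,0],[0.2,0,0,0,0.11,0,0],[0.2,0,0,0,0.11,0,0],[0.2,0,0,0,0,0,0]]' 20; python3 - <<'E'
from h import *
import cv2
from cell import observe
from scipy.spatial.transform import Rotation as R
im,d,K,T=snap("w5","wrist")
cv2.imwrite("pics/w5c.png",cv2.resize(im[60:420,120:520],(800,720),interpolation=2)[:600])
s=observe();print(s["position"],s["force"]);print(R.from_rotvec(s["ee_rot"]).as_matrix().round(4))
E
```

```text
clock: 8.4
position: [0.4296, -0.002, 0.0852]
ee_rot: [-0.008, 1.571, 0.008]
force: [-0.3, -0.9, -0.6]
width: 0.324
[ 0.42966053 -0.00193909  0.08516908] [-0.37113182 -0.63146401 -0.7961521 ]
[[-3.000e-04 -1.450e-02  9.999e-01]
 [-2.000e-04  9.999e-01  1.450e-02]
 [-1.000e+00 -2.000e-04 -3.000e-04]]
```

View pics/w5c.png

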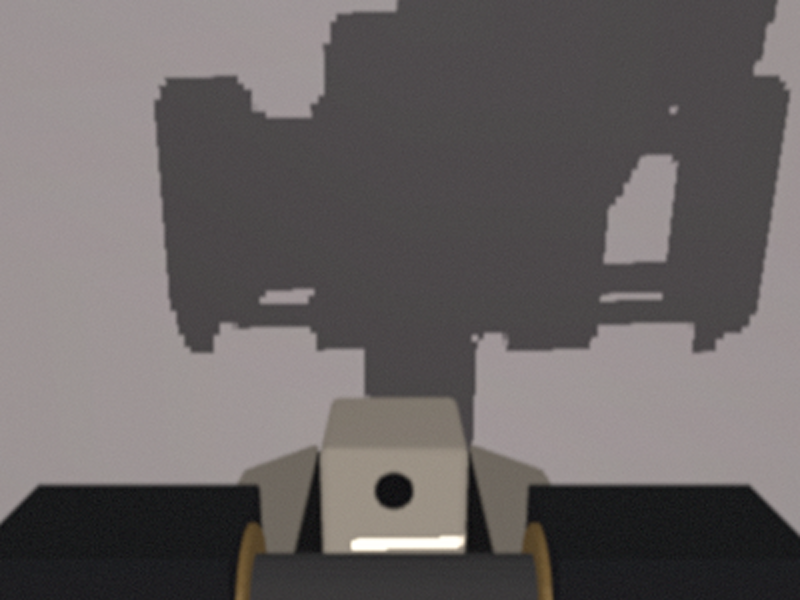

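```bash
python3 -m handwheel '[[0.2,0.02,0.001,0,0,0,0],[0.2,0.02,0,0,0,0,0],[0.2,0.012,0,0,0,0,0],[0.2,0.006,0,0,0,0,0],[0.2,0,0,0,0,0,0],[0.2,0,0,0,0,0,0]]' 20; python3 -m handwheel '[[0.2,0.001,0,0,0,0,0],[0.2,0,0,0,0,0,0]]';python3 -m handwheel '[[0.2,0.0008,0,0,0,0,0],[0.2,0,0,0,0,0,0]]'
```

```text
clock: 9.05
position: [0.4301, -0.0009, 0.0275]
ee_rot: [-0.01, 1.571, 0.01]
force: [-0.1, -0.6, -0.7]
width: 0.323
clock: 9.25
position: [0.4302, -0.0009, 0.0266]
ee_rot: [-0.01, 1.57, 0.01]
force: [-0.3, 0.1, -1.2]
width: 0.324
clock: 9.45
position: [0.43, -0.0009, 0.0255]
ee_rot: [-0.01, 1.57, 0.01]
force: [-0.4, -0.6, -0.6]
width: 0.327
```

```bash
python3 -m handwheel '[[0.2,0.0008,0,0.01,0,0,0],[0.2,0,0,0.01,0,0,0],[0.2,0,0,0.01,0,0,0],[0.2,0,0,0,0,0,0]]' 20; python3 -m handwheel '[[0.2,0.0005,0,0.01,0,0,0],[0.2,0,0,0.01,0,0,0],[0.2,0,0,0,0,0,0]]'; python3 -m handwheel '[[0.2,0,0,0.006,0,0,0],[0.2,0,0,0.006,0,0,0],[0.2,0,0,0,0,0,0]]'
```

```text
clock: 9.85
position: [0.4623, -0.0005, 0.0247]
ee_rot: [-0.01, 1.569, 0.01]
force: [-0.8, 0.2, -0.5]
width: 0.325
clock: 10.15
position: [0.4814, -0.0003, 0.0242]
ee_rot: [-0.01, 1.569, 0.01]
force: [-0.1, 0.5, 0.1]
width: 0.325
clock: 10.45
position: [0.4927, -0.0002, 0.0241]
ee_rot: [-0.01, 1.57, 0.01]
force: [0.2, 0.7, -0.8]
width: 0.327
```

```bash
python3 -m handwheel '[[0.2,0.0005,0,0.006,-0.007,0,0],[0.2,0,0,0.006,0,0,0],[0.2,0,0,0,0,0,0]]' 20; for i in 1 2 ; do python3 -m handwheel '[[0.2,0,0,0.001,0,0,0],[0.2,0,0,0.001,0,0,0],[0.2,0,0,0,0,0,0]]'; done
```

```text
clock: 10.75
position: [0.5042, -0.0, 0.0237]
ee_rot: [-0.015, 1.57, 0.015]
force: [0.9, -0.1, 2.1]
width: 0.323
clock: 11.05
position: [0.5043, -0.0, 0.0237]
ee_rot: [-0.015, 1.573, 0.015]
force: [-5.6, 0.5, 10.0]
width: 0.328
clock: 11.35
position: [0.5065, -0.0, 0.0237]
ee_rot: [-0.015, 1.573, 0.015]
force: [-5.5, 0.3, 8.7]
width: 0.324
```

```bash
python3 -m handwheel '[[0.2,-0.0007,0,0,0,0,0],[0.2,0,0,0,0,0,0]]' 20; for i in 1 2 ; do python3 -m handwheel '[[0.2,0,0,0.001,0,0,0],[0.2,0,0,0,0,0,0]]'; done
```

```text
clock: 11.55
position: [0.5079, 0.0001, 0.0243]
ee_rot: [-0.015, 1.57, 0.015]
force: [-0.0, 0.7, -0.5]
width: 0.329
clock: 11.75
position: [0.5091, 0.0001, 0.0242]
ee_rot: [-0.015, 1.571, 0.015]
force: [-0.7, 0.4, -1.0]
width: 0.325
clock: 11.95
position: [0.51, 0.0001, 0.0243]
ee_rot: [-0.015, 1.571, 0.015]
force: [0.5, -0.6, -0.5]
width: 0.324
```

```bash
for i in 1 2 3 4; do python3 -m handwheel '[[0.2,0,0,0.001,0,0,0],[0.2,0,0,0,0,0,0]]' 20| grep -E "pos|force"; done
```

```text
position: [0.511, 0.0001, 0.0243]
force: [0.3, 0.2, -1.0]
position: [0.512, 0.0001, 0.0243]
force: [0.4, -1.0, -0.3]
position: [0.513, 0.0002, 0.0243]
force: [-0.1, 0.2, -0.9]
position: [0.514, 0.0002, 0.0243]
force: [0.3, -0.1, -0.5]
```

```bash
for i in 1 2 3 4; do python3 -m handwheel '[[0.2,0,0,0.001,0,0,0],[0.2,0,0,0,0,0,0]]' 20| grep -E "pos|force"; done
```

```text
position: [0.5149, 0.0002, 0.0243]
force: [-0.9, 1.0, -0.6]
position: [0.5153, 0.0002, 0.0242]
force: [-1.8, -0.6, 1.0]
position: [0.516, 0.0002, 0.0241]
force: [-4.9, -0.4, 0.9]
position: [0.5165, 0.0002, 0.024]
force: [-7.2, -0.9, 3.2]
```

```bash
python3 -m handwheel '[[0.2,0,0,0,0,0,0],[0.2,0,0,0,0,0,0],[0.2,0,0,0,0,0,0]]' 20; python3 -m handwheel '[[0.2,0,0,-0.0008,0,0,0],[0.2,0,0,0,0,0,0],[0.2,0,0,0,0,0,0]]'
```

```text
clock: 13.85
position: [0.5165, 0.0002, 0.0241]
ee_rot: [-0.015, 1.573, 0.015]
force: [-5.3, 0.0, 2.5]
width: 0.321
clock: 14.15
position: [0.5162, 0.0002, 0.0241]
ee_rot: [-0.015, 1.572, 0.015]
force: [-4.8, -0.5, 1.2]
width: 0.325
```

```bash
python3 -m handwheel '[[0.2,0,0,0.0008,0,0,0],[0.2,0,0,0.0007,0,0,0],[0.2,0,0,0,0,0,0],[0.2,0,0,0,0,0,0]]' 20;  python3 -m handwheel '[[0.2,0,0,-0.001,0,0,0],[0.2,0,0,-0.001,0,0,0],[0.2,0,0,0,0,0,0],[0.2,0,0,0,0,0,0]]'
```

```text
clock: 14.55
position: [0.5168, 0.0002, 0.0239]
ee_rot: [-0.015, 1.574, 0.015]
force: [-6.6, 0.8, 3.0]
width: 0.325
clock: 14.95
position: [0.5161, 0.0002, 0.0242]
ee_rot: [-0.015, 1.572, 0.015]
force: [-5.2, 0.2, 1.0]
width: 0.324
```

```bash
python3 -m handwheel '[[0.2,0,0,-0.0007,0,0,0],[0.2,0,0,0,0,0,0],[0.28,0,0,0,0,0,0],[0.33,0,0,0,0,0,0],[0.36,0,0,0,0,0,0],[0.5,0,0,0,0,0,0],[0.5,0,0,0,0,0,0]]' 20;  python3 -m handwheel '[[0.5,-0.02,0,0,0,0,0],[0.5,-0.05,0,0,0,0,0],[0.5,-0.05,0,0,0,0,0],[0.5,-0.05,0,0,0,0,0],[0.5,-0.03,0,0,0,0,0]]'; python3 - <<'E'
from h import *
import cv2
im,d,K,T=snap("w6","wrist"); print(T[:3,3])
im2,*_=snap("t6","top")
a=cv2.resize(im2[205:305,270:350],(480,600),interpolation=2)
b=cv2.resize(im[150:400,250:383],(319,600),interpolation=2)
cv2.imwrite("pics/c6.png",np.hstack([a,b]))
E
```

```text
clock: 15.65
position: [0.5169, 0.0002, 0.0247]
ee_rot: [-0.015, 1.569, 0.015]
force: [0.4, -0.5, 0.2]
width: 0.477
clock: 16.15
position: [0.5173, 0.0001, 0.2286]
ee_rot: [-0.014, 1.565, 0.015]
force: [0.7, -0.2, -0.5]
width: 0.501
[ 0.43767662 -0.00156594  0.38710834]
```

View pics/c6.png

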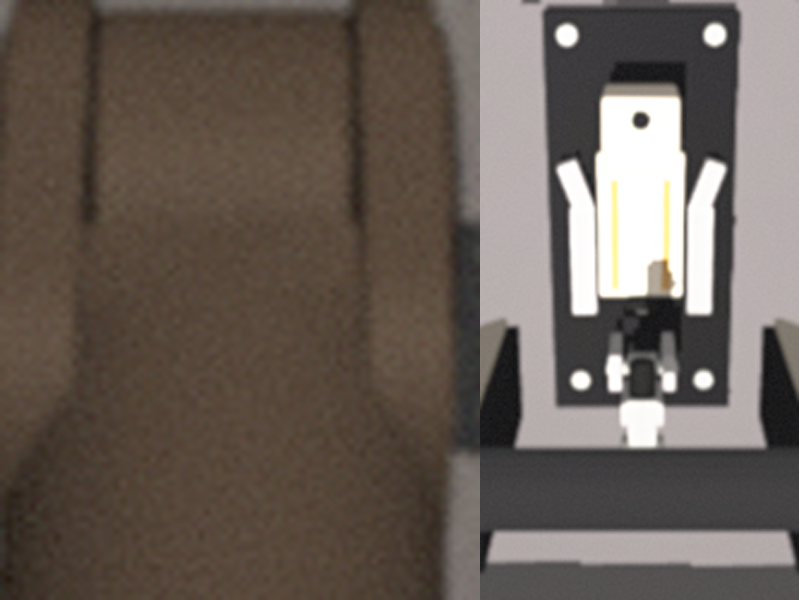

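The sensor lies centred and straight between the rails: tongue end at crop (598–683,296), rails' inner edges at 597 and 688. The clip is still open. Now I regrip the barrel.

```bash
python3 -m handwheel '[[0.5,0,0.0012,0.0365,0,0,0],[0.5,0,0,0.0365,0,0,0],[0.5,0,0,0.0365,0,0,0],[0.5,0.04,0,0,0,0,0],[0.5,0.04,0,0,0,0,0],[0.5,0.04,0,0,0,0,0],[0.5,0.028,0,0,0,0,0],[0.5,0.01,0,0,0,0,0],[0.5,0,0,0,0,0,0],[0.5,0,0,0,0,0,0]]' 20;  python3 -m handwheel '[[0.3,0,0,0,0,0,0],[0.2,0,0,0,0,0,0],[0.1,0,0,0,0,0,0],[0,0,0,0,0,0,0],[0,0,0,0,0,0,0],[0,0,0,0,0,0,0]]'
```

```text
clock: 17.25
position: [0.6262, 0.0034, 0.0674]
ee_rot: [-0.015, 1.569, 0.015]
force: [0.2, 1.0, -0.1]
width: 0.5
clock: 17.85
position: [0.6256, 0.003, 0.0668]
ee_rot: [-0.015, 1.57, 0.014]
force: [-0.5, -2.6, 5.2]
width: 0.171
```

```bash
python3 -m handwheel '[[0,-0.0005,0,-0.0055,0,0,0],[0,0.0001,0,-0.0056,0,0,0],[0,0.0006,0,-0.0055,0,0,0],[0,0.0012,0,-0.0054,0,0,0],[0,0.0017,0,-0.0053,0,0,0],[0,0.0022,0,-0.0051,0,0,0],[0,0,0,0,0,0,0]]' 25
```

```text
clock: 18.55
position: [0.5934, 0.0023, 0.0617]
ee_rot: [-0.015, 1.569, 0.014]
force: [0.5, -3.6, 6.2]
width: 0.173
```

```bash
python3 -m handwheel '[[0,0.0027,0,-0.0048,0,0,0],[0,0.0032,0,-0.0046,0,0,0],[0,0.0036,0,-0.0042,0,0,0],[0,0.004,0,-0.0038,0,0,0],[0,0.0044,0,-0.0034,0,0,0],[0,0,0,0,0,0,0]]' 25
```

```text
clock: 19.15
position: [0.5708, 0.0018, 0.0421]
ee_rot: [-0.015, 1.573, 0.014]
force: [-1.3, -6.1, -0.8]
width: 0.167
```

```bash
python3 -m handwheel '[[0,0.0022,0,-0.0013,0,0,0],[0,0.0021,0,-0.0012,0,0,0],[0,0,0,0,0,0,0],[0,0,0,0,0,0,0]]' 25; for i in 1 2; do python3 -m handwheel '[[0,0.0005,0,-0.0002,0,0,0],[0,0,0,0,0,0,0]]' 25 | grep -E "pos|force"; done
```

```text
clock: 19.55
position: [0.5685, 0.0018, 0.0381]
ee_rot: [-0.015, 1.573, 0.014]
force: [-2.7, -5.0, -0.4]
width: 0.17
position: [0.5682, 0.0017, 0.0377]
force: [-3.1, -5.1, 0.8]
position: [0.5679, 0.0017, 0.0371]
force: [-3.4, -5.6, 0.0]
```

```bash
for i in 1 2 3 4; do python3 -m handwheel '[[0,0.0004,0,-0.0002,0,0,0],[0,0,0,0,0,0,0]]' 25 | grep -E "pos|force"; done
```

```text
position: [0.5677, 0.0017, 0.0368]
force: [-3.8, -5.2, -0.2]
position: [0.5676, 0.0018, 0.0364]
force: [-3.4, -4.9, -0.2]
position: [0.5674, 0.0017, 0.036]
force: [-4.0, -5.5, 0.2]
position: [0.5672, 0.0017, 0.0356]
force: [-4.0, -5.5, 0.6]
```

```bash
for i in 1 2 3; do python3 -m handwheel '[[0,0.0004,0,-0.0001,0,0,0],[0,0,0,0,0,0,0]]' 25 | grep -E "pos|force"; done
```

```text
position: [0.567, 0.0017, 0.0351]
force: [-3.2, -5.7, -0.7]
position: [0.5668, 0.0017, 0.0347]
force: [-3.5, -5.0, -0.1]
position: [0.5667, 0.0017, 0.0343]
force: [-4.0, -5.7, 0.5]
```

```bash
for i in 1 2 3; do python3 -m handwheel '[[0,0.0004,0,-0.0001,0,0,0],[0,0,0,0,0,0,0]]' 25 | grep -E "pos|force"; done
```

```text
position: [0.5664, 0.0017, 0.0339]
force: [-4.1, -5.5, -0.5]
position: [0.5664, 0.0017, 0.0337]
force: [-4.6, -6.1, 3.4]
position: [0.5664, 0.0017, 0.0336]
force: [-5.8, -4.9, 5.9]
```

```bash
python3 -m handwheel '[[0.15,0,0,0,0,0,0],[0.18,0,0,0,0,0,0],[0.2,0,0,0,0,0,0],[0.3,0,0,0,0,0,0],[0.45,0,0,0,0,0,0],[0.45,0,0,0,0,0,0]]' 15;  python3 -m handwheel '[[0.45,-0.01,0,0,0,0,0],[0.45,-0.04,0,0,0,0,0],[0.45,-0.05,0,0,0,0,0],[0.45,-0.05,0,0,0,0,0],[0.45,-0.04,0,0,0,0,0],[0.45,0,0,-0.03,0,0,0],[0.45,0,0,-0.03,0,0,0],[0.45,0,0,0,0,0,0]]'; python3 - <<'E'
from h import *
import cv2
im,d,K,T=snap("w7","wrist");im2,*_=snap("s7","scene")
a=cv2.resize(im2[200:270,295:375],(400,350),interpolation=2)
b=cv2.resize(im[200:440,245:375],(325,600),interpolation=2)
cv2.imwrite("pics/c7.png",np.hstack([np.pad(a,((0,250),(0,0),(0,0))),b]))
E
```

```text
clock: 22.55
position: [0.5682, 0.003, 0.0339]
ee_rot: [-0.015, 1.57, 0.016]
force: [0.1, 0.4, -0.2]
width: 0.41
clock: 23.35
position: [0.5046, 0.001, 0.2248]
ee_rot: [-0.014, 1.572, 0.016]
force: [-1.0, 0.2, -0.8]
width: 0.449
```

View pics/c7.png

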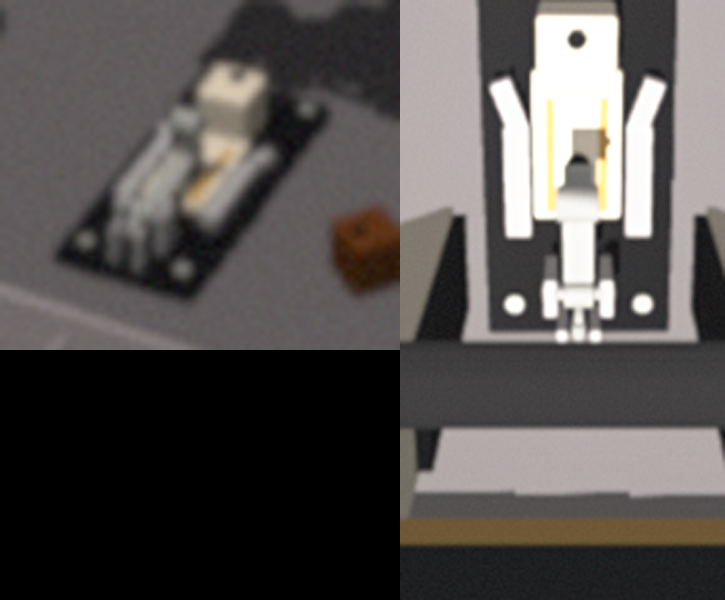

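```bash
python3 - <<'E'
from h import *
np.set_printoptions(precision=4,suppress=True)
for n,v,vr,u,hs in(("w6",273.3,280.8,316.8,(150+95/2.4)),("w7",287.6,294.8,315.4,(200+13/2.5))):
  c=np.load(f"pics/{n}cal.npz");K,T=c["K"],c["T"]
  t=px2w(u,v,.017,K,T);r=px2w(u,vr,.019,K,T);h=px2w(u,hs,.043,K,T)
  print(n,"tongue",t,"rail end x",r[0],"dock x of tongue",24+1e3*(t[0]-r[0]),"len rear-tongue",t[0]-h[0])
d=np.load("pics/w7.npy")
for v in range(258,290,4): print(v,(T@np.r_[np.linalg.solve(K,[316,v,1.])*d[v,316],1])[:3])
E
```

```text
w6 tongue [0.5901 0.0018 0.017 ] rail end x 0.5977988672196907 dock x of tongue 16.306720599294923 len rear-tongue 0.09314394353216787
w7 tongue [0.5906 0.0016 0.017 ] rail end x 0.5979202695610173 dock x of tongue 16.642051267690118 len rear-tongue 0.09370997670500475
258 [0.5567 0.0016 0.0192]
262 [0.5595 0.0016 0.0232]
266 [0.5597 0.0016 0.0342]
270 [0.5616 0.0017 0.0399]
274 [0.5602 0.0017 0.0538]
278 [0.5626 0.0017 0.0577]
282 [0.5652 0.0018 0.0609]
286 [0.5695 0.0018 0.0604]
```

```bash
python3 - <<'E'
from h import *
import cv2
np.set_printoptions(precision=4,suppress=True,linewidth=150)
c=np.load("pics/w6cal.npz");K,T=c["K"],c["T"];d=np.load("pics/w6.npy");im=cv2.imread("pics/w6.png")
for u in(304,310,317,324,331):
  print(u)
  for v in range(268,292,2):
    p=(T@np.r_[np.linalg.solve(K,[u,v,1.])*d[v,u],1])[:3]; print("  ",v,p[[0,2]],im[v,u].mean().round())
b=im[255:305,285:350].astype(float);b=np.clip(b*4,0,255).astype("uint8")
cv2.imwrite("pics/c6b.png",cv2.resize(b,(780,600),interpolation=2))
E
```

```text
304
   268 [0.5839 0.0183] 252.0
   270 [0.5861 0.0182] 254.0
   272 [0.5884 0.0181] 255.0
   274 [0.5931 0.0123] 113.0
   276 [0.5954 0.0122] 54.0
   278 [0.5982 0.0112] 59.0
   280 [0.5997 0.013 ] 61.0
   282 [0.6025 0.0121] 55.0
   284 [0.6047 0.0123] 61.0
   286 [0.6072 0.012 ] 57.0
   288 [0.6087 0.0139] 68.0
   290 [0.6098 0.0164] 89.0
310
   268 [0.5836 0.0187] 255.0
   270 [0.5857 0.0191] 255.0
   272 [0.5882 0.0183] 255.0
   274 [0.5935 0.011 ] 109.0
   276 [0.5954 0.0121] 53.0
   278 [0.5962 0.0156] 43.0
   280 [0.5967 0.0196] 38.0
   282 [0.5973 0.0236] 53.0
   284 [0.5999 0.0229] 57.0
   286 [0.6014 0.0245] 55.0
   288 [0.6038 0.0242] 51.0
   290 [0.6123 0.0109] 38.0
317
   268 [0.5841 0.0169] 255.0
   270 [0.5855 0.0192] 255.0
   272 [0.588  0.0185] 250.0
   274 [0.5896 0.02  ] 66.0
   276 [0.5912 0.0217] 53.0
   278 [0.5928 0.0231] 69.0
   280 [0.5959 0.0212] 90.0
   282 [0.5967 0.0246] 30.0
   284 [0.5991 0.0242] 23.0
   286 [0.6013 0.0245] 25.0
   288 [0.6044 0.0226] 26.0
   290 [0.6114 0.0124] 30.0
324
   268 [0.5833 0.0188] 165.0
   270 [0.5856 0.0187] 164.0
   272 [0.5888 0.0164] 145.0
   274 [0.5927 0.0122] 50.0
   276 [0.5949 0.0126] 22.0
   278 [0.5963 0.0147] 25.0
   280 [0.5959 0.0209] 21.0
   282 [0.5969 0.024 ] 27.0
   284 [0.5992 0.0237] 25.0
   286 [0.6015 0.0238] 26.0
   288 [0.6032 0.0249] 24.0
   290 [0.6113 0.0125] 33.0
331
   268 [0.5833 0.0184] 227.0
   270 [0.5856 0.0182] 255.0
   272 [0.588 0.018] 255.0
   274 [0.5928 0.0118] 111.0
   276 [0.595  0.0119] 40.0
   278 [0.5977 0.011 ] 30.0
   280 [0.5994 0.0124] 25.0
   282 [0.6018 0.0124] 26.0
   284 [0.6046 0.0113] 27.0
   286 [0.6066 0.012 ] 22.0
   288 [0.6092 0.0115] 36.0
   290 [0.6112 0.0123] 51.0
```

View pics/c6b.png

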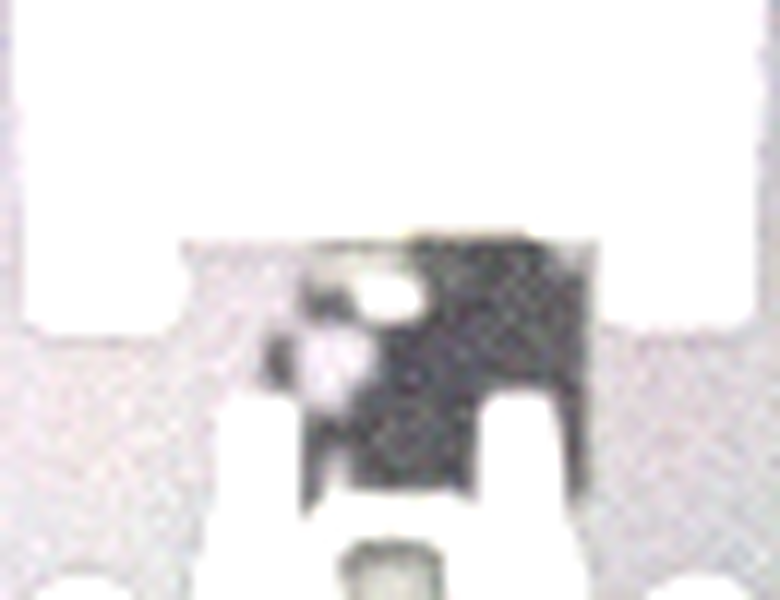

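In the middle column the depth shows the stop's plunger joining the tongue end with no gap, and the tongue has not moved back since. I'm handing in.

```bash
python3 -c "
from cell import *
print(sign_off(),observe()['clock'])"
```

```text
the job is handed in; nothing more can be done
the job is handed in; nothing more can be done
```

The sensor is docked and the clip is holding it. I handed the job in shortly after 23 s on the clock, and no verdict is reported.

**What I did:**
- **Clip open:** I lifted the clip to about 1.33 rad and let go. It stayed open.
- **Sensor in:** I gripped the white leak sensor and slid it between the rails. It met the stop at about dock x = +20 mm, and the wrist showed about 5 to 7 N for more than 0.3 s. Some of that may be friction on the plate, so the force on the stop itself is a little less certain.
- **Clip down:** I regripped the barrel and eased the clip down in steps of about 0.4 mm until the vertical wrist force rose by about 6 N. Then I let go and moved clear.

**Last checks:**
- **Pictures:** The sensor is straight and within about 1 mm of the middle between the rails, with the clip down on the tongue. The tongue did not move back when the clip closed.
- **Stop contact:** The depth picture taken before closing the clip showed the stop's plunger right against the tongue end, with no visible gap.
- **Bystanders:** Nothing came near them, but I did not measure their final positions.

**What disagreed or went less smoothly:**
- **Tongue position:** By touch the tongue end is at x = 0.592 to 0.594 m, but the camera gives 0.590 m. I put that down to calibration.
- **Clip angle:** It was about 0.05 to 0.08 rad when the foot touched down. That comes only from the arm position and depth, not a direct reading.
- **Plate contact:** While sliding in, the sensor briefly pressed the plate with about 10 N, below the 35 N limit. I raised it 0.7 mm and carried on.

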